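# Start the compressor with its spring-return key

## Robot

A 6-joint arm with a two-finger parallel gripper is mounted at the origin on a cart in front of the work surface, level with it; the furniture and walls round the work are solid. World frame = base frame: x ahead of the robot, y to its left, z up, the work surface at z = 0. Lengths are in mm, angles in rad, forces in N, time in s.
With the tool pointing down it reaches from about 350 to 875 mm from the base axis. Payload 4.2 kg.
Tool frame: the origin (TCP) lies midway between the tips of the shut fingers; the grasp point (between the pads) lies 19 mm behind it; z points along the fingers, y is the line along which they close (so a half turn about z gives the same grasp; the last joint's range is limited). The gripper opens to 85 mm and grips with 20 to 120 N. Pads are 22 mm wide; open, the fingers measure 114 mm over their backs; the gripper's body (76 mm by 85 mm) begins 54 mm behind the grasp point. The pads swing forward as they close: fully open they stand 13 mm farther back than shut.
Start: joints at [-0.954, 0.385, 0.008, 0, -1.194, -0.259], TCP at [218.898, -585.391, 231.312] pointing down, gripper open.
Joint ranges: [-3.14, 3.14], [-1.21, 2.06], [-1.07, 1.41], [-3.16, 2.05], [-2.99, -0.16], [-3.1, 3.1]. Speed limits (rad/s): [2.79, 2.79, 3.14, 3.14, 3.14, 3.14].

## Interface

Orientations are given as a unit quaternion [x, y, z, w].
In Python, from bench import arm gives the robot as it stands. The module is installed in compiled form; this text tells all that it offers.
- The arm moves only by the shell command python3 -m handwheel 'ROWS' [OPENING]. ROWS is JSON, a list of rows, each an object of numbers: "x", "y", "z": the shift along the world's x, y, z each as a share of 20 cm, from -1 to 1; "ax", "ay", "az": the turn, a rotation vector about the world's x, y, z each as a share of 90 degrees, from -1 to 1. In form: [{"x": .., "y": .., "z": .., "ax": .., "ay": .., "az": ..}, ...]. A call has exactly 8 rows; each row shifts and turns the commanded pose from where the row before left it; what a row does not reach is not made up. A row lasts 1/10 s, in which the tool goes at most 50 mm and 8.59 degrees, less where a joint would pass 70% of its speed; a pose out of reach is approached as far as the arm can. A call with a number of a shift or a turn outside -1 to 1 is refused whole. A call with a gripper value outside its range is refused whole. OPENING is the opening, from -1 (shut) to 1 (fully open), set as the call begins (- or left out, the last holds). The fingers move at their own pace and stop on an object; the grip force is fixed at half the most. Time passes only in rows, so rows that do not move let the fingers close, or fill a call up. It gives the time, the measured TCP pose, the force, the opening and the grip force at its end, in the units of the state.
- arm.read_state(): the state, without advancing time (a new reading comes with each control period).
- arm.get_image(name): name is "scene" or "side" or "wrist"; returns the picture (400x640x3 uint8, red, green, blue); there is no depth.
- arm.camera_params(name): a dict with "K" (3x3 intrinsics, pixels), "position" and "orientation" of the camera in the world. Camera axes: x right, y down, z forward; pixel columns grow to the right and rows downward; lengths in mm; the calibration is good to about 2 mm. A picture is of the moment at which its call begins: read the wrist's pose just before it. camera_params takes no time and is no camera call; for the wrist camera it gives the pose at the moment of the call.
- arm.job_done(): hands the job in; it is judged then, once.
The state is a dict: "clock": time; "joints": joint angles; "joint_vel": joint speeds; "joint_efforts": joint torques, N m; "position": TCP position; "ee_rot": TCP orientation; "contact_force": force on the tool from outside, world axes, zero at the start; "wrist_torque": the same for the moment, N m; "gripper_width": finger opening in mm; "grasp_force": force on a finger pad.
Only numpy, scipy, OpenCV 4.12 (cv2) and the standard library are available. Lean on these libraries where they do the work, as an engineer would, in place of code of your own. Each camera call takes 0.05 s, during which the arm holds its last target. There are 200 camera calls.

## Task

Start the workshop compressor from its key switch on the bench: turn the key clockwise from off, past run and all the way to start against its spring, hold it there for a good second, then let it spring back to run. Leave the key standing at run with your hand off it, and do not turn the round knob on the other box, which sets the dust extractor's speed.

Things in the scene. Friction and masses are not known exactly. Their poses are not given: they have to be found in the camera images.
- key_head (a point): Centre of the key's black head, an upright plate 34 mm wide (x), 10 mm thick (y), 28 mm tall (z up), on the vertical turning axis, 86 mm above the bench. Axes turn with the key; x points at the mark of its setting: dot off, thin line run, thick line start. Below it: shank, then a brass barrel (26 mm diameter, top at 60 mm). Head underside at 72 mm, with a 20 x 9 mm neck down to 68 mm.
- key_box: Grey box with the key, fixed to the bench left or right of the vice; a like box with a round knob is on the other side. Origin under its centre, below the key's axis; z up. Foot 116 (x) x 90 mm (y), flat top at 50 mm, steel collar of 42 mm diameter round the lock up to 56 mm. With the key at off, the width of the head lies along x.
- key_barrel (a joint): Turn of the lock barrel that carries the key, clockwise from above: 0 = off, 0.70 rad = run (a stop). Starts within 0.12 rad of off; light friction (0.04 N m); stays where it is left.
- key_return (a joint): Further clockwise turn of the key in its barrel against a spring: 0 = sprung back, 0.60 rad = start (a stop). The spring (0.08 N m at 0, 0.13 at start) outdoes the barrel's friction, so a turned key first takes the barrel to run, then goes on to start: 1.30 rad in all from off. Let go, it springs back to 0 and the barrel stays at run.
- knob_mark (a point): Outer end of the white line on top of the round black knob of the other box, 18 mm from the knob's vertical axis, 76 mm above the bench; x points outward along the line. Knob 42 mm in diameter, 22 mm tall; any setting within 1 rad of its middle; light friction; stays where left. Not to be turned.

How it is judged:
By the outcome, as a careful person would: the job done as asked, in the order asked, and still so for the second after the job is handed in, with the robot touching nothing.
It also fails if it takes over 35 s, if anything falls off the work surface, if the arm or the gripper's body presses on something with over 40 N, if the wrist force passes 120 N, or if a joint passes its speed limit or range.

## Working session

There is one attempt and no reset: what is moved stays moved. The work goes in short steps, Python scripts to look and compute and a shell command to move; the robot and the scene stay as the last step left them, time stands still between calls to the robot, and variables do not carry over. Pictures are saved under pics/ and viewed, at most 10 in all, crops included, and the job is handed in when it is done.

```bash
mkdir -p pics
cat > h.py <<'E'
import numpy as np, cv2
from scipy.spatial.transform import Rotation as R
from bench import arm
def snap(n,f):
    im=arm.get_image(n); cv2.imwrite('pics/'+f,im[:,:,::-1]); return im
def ray(n,u,v,z,p=None):
    p=p or arm.camera_params(n)
    d=R.from_quat(p['orientation']).apply(np.linalg.inv(p['K'])@[u,v,1]); c=np.array(p['position'])
    return c+d*(z-c[2])/d[2]
E
python3 - <<'E'
from h import *
s=arm.read_state(); print(s)
for n in('scene','side'): snap(n,n+'1.png'); print(arm.camera_params(n))
E
```

```text
{'clock': 0.0, 'joints': array([-9.54398830e-01,  3.85564066e-01,  6.60955963e-03, -5.03898801e-04,
       -1.19403443e+00, -2.58578648e-01]), 'joint_vel': array([ 0.00057063,  0.00054582,  0.00082154, -0.00131506,  0.00075245,
        0.00084127]), 'joint_efforts': array([-7.31951741e-05, -3.92288768e+01,  1.88397288e+01,  4.18605432e+00,
       -4.64485915e-03, -6.93443297e-06]), 'position': array([ 218.68646102, -584.84974398,  230.20998369]), 'ee_rot': array([-1.77864931e-01,  9.84054272e-01,  1.09226634e-03, -2.52345628e-04]), 'contact_force': array([-0.24888647, -0.36396998,  0.05264693]), 'wrist_torque': array([ 0.02568019, -0.0603497 ,  0.05893711]), 'grasp_force': 0.0, 'gripper_width': 85.31027851771783}
{'K': array([[428.48030134,   0.        , 313.94226008],
       [  0.        , 428.48030134, 203.81683539],
       [  0.        ,   0.        ,   1.        ]]), 'position': array([218.27587733, 524.57074235, 785.15023761]), 'orientation': array([-0.1977754 ,  0.89773053, -0.38227489,  0.09397177])}
{'K': array([[361.09171478,   0.        , 314.25725031],
       [  0.        , 361.09171478, 190.32669265],
       [  0.        ,   0.        ,   1.        ]]), 'position': array([ 322.42253244, -860.06577716,  486.3428124 ]), 'orientation': array([ 0.84755393, -0.12754244,  0.07144856, -0.51017679])}
```

View pics/scene1.png

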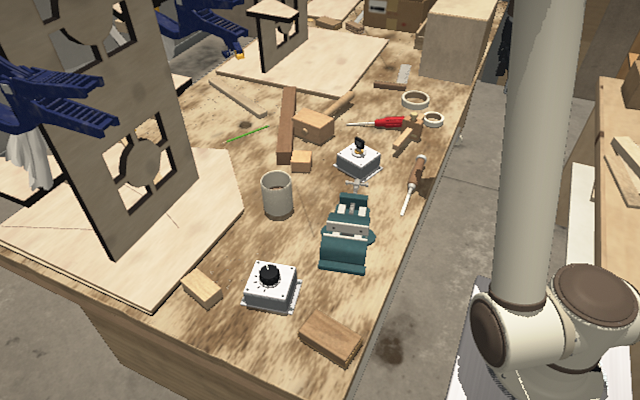

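View pics/side1.png

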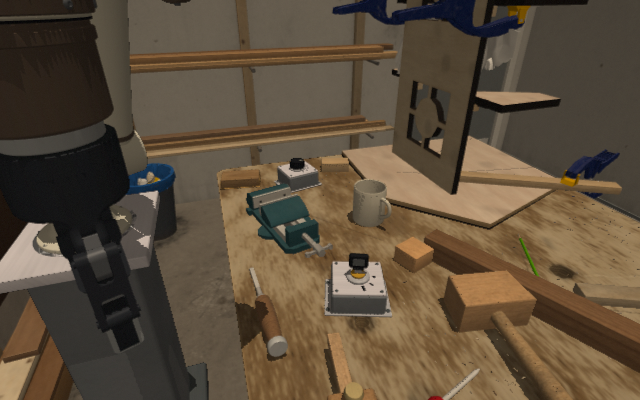

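The scene picture shows the key box at about (358,158) and its head at (359,144). The knob box is at (270,285). The side picture has the key head at about (358,261). I'll enlarge both.

Run:
```python
from h import *
a=cv2.imread('pics/scene1.png')[125:195,325:395]; b=cv2.imread('pics/side1.png')[245:325,318:398]
cv2.imwrite('pics/crop1.png',np.hstack([cv2.resize(a,(400,400),interpolation=2),cv2.resize(b,(400,400),interpolation=2)]))
print(ray('scene',359,144,86),ray('side',358,261,86),ray('scene',269,266,72))
```

```text
[ 531.11100153 -400.63814384   86.        ] [ 533.54472306 -409.34130663   86.        ] [554.20612412  63.31712785  72.        ]
```

View pics/crop1.png

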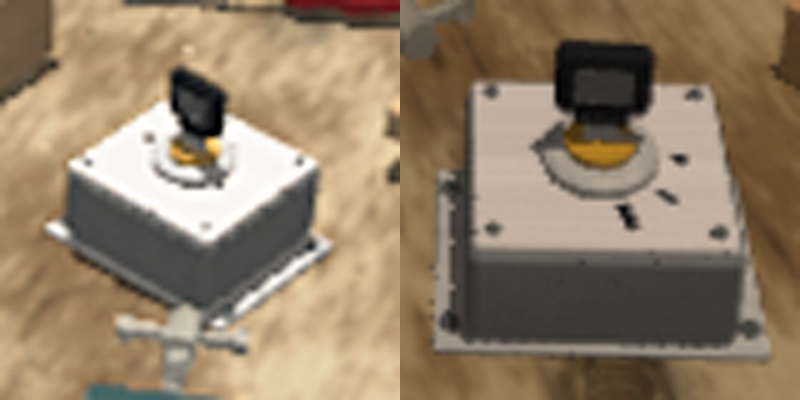

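The key points along about +x in the side view, with its dot, thin and thick marks running clockwise. I'm moving above the key with a -20° yaw.

```bash
python3 -m handwheel '[{"x":0.196,"y":0.11,"az":-0.028},{"x":0.196,"y":0.11,"az":-0.028},{"x":0.196,"y":0.11,"az":-0.028},{"x":0.196,"y":0.11,"az":-0.028},{"x":0.196,"y":0.11,"az":-0.028},{"x":0.196,"y":0.11,"az":-0.028},{"x":0.196,"y":0.11,"az":-0.028},{"x":0.196,"y":0.11,"az":-0.028}]' 1
python3 - <<'E'
from h import *
import json
p=arm.camera_params('wrist');im=snap('wrist','w1.png')
json.dump({k:np.array(v).tolist() for k,v in p.items()},open('w1.json','w'))
s=arm.read_state();print(s['position'],s['ee_rot'],s['joints'],p)
E
```

```text
[ 218.70823259 -585.00860969  230.45688833] [-1.77872578e-01  9.84053155e-01  8.24936890e-04 -2.31011696e-04] [-9.54428809e-01  3.85398015e-01  6.90775323e-03 -3.01746865e-04
 -1.19399630e+00 -2.58607859e-01] {'K': array([[324.53919193,   0.        , 321.34212971],
       [  0.        , 324.53919193, 195.50467536],
       [  0.        ,   0.        ,   1.        ]]), 'position': array([ 143.36188507, -612.55095373,  372.99127608]), 'orientation': array([0.56334248, 0.81085763, 0.13098708, 0.08942895])}invalid input at $[0]: expected keys x, y, z, ax, ay, az
```

View pics/w1.png

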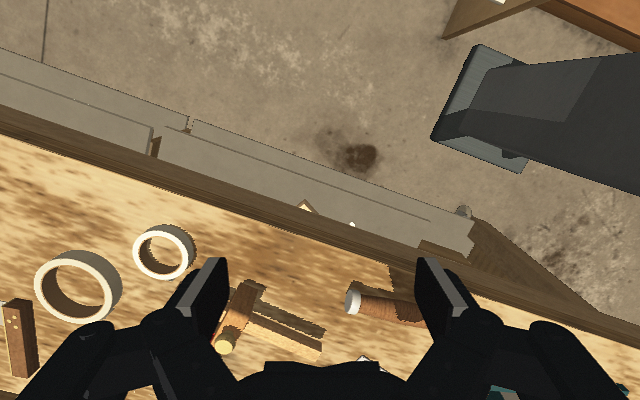

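The call was refused because every row needs all six keys, so the arm hasn't moved. The wrist picture shows only the start view: tape rolls, the screwdriver handle, and the fingers at the bottom.

```bash
python3 -m handwheel '[{"x":0.196,"y":0.11,"z":0,"ax":0,"ay":0,"az":-0.028},{"x":0.196,"y":0.11,"z":0,"ax":0,"ay":0,"az":-0.028},{"x":0.196,"y":0.11,"z":0,"ax":0,"ay":0,"az":-0.028},{"x":0.196,"y":0.11,"z":0,"ax":0,"ay":0,"az":-0.028},{"x":0.196,"y":0.11,"z":0,"ax":0,"ay":0,"az":-0.028},{"x":0.196,"y":0.11,"z":0,"ax":0,"ay":0,"az":-0.028},{"x":0.196,"y":0.11,"z":0,"ax":0,"ay":0,"az":-0.028},{"x":0.196,"y":0.11,"z":0,"ax":0,"ay":0,"az":-0.028}]' 1
python3 - <<'E'
from h import *
import json
p=arm.camera_params('wrist');im=snap('wrist','w2.png')
json.dump({k:np.array(v).tolist() for k,v in p.items()},open('w2.json','w'))
s=arm.read_state();r=R.from_quat(s['ee_rot']).as_matrix()
print(s['clock'],s['position'],s['joints'],r)
w=np.array([533,-405,86.]);c=R.from_quat(p['orientation']).inv().apply(w-p['position']);print(p['K']@c/c[2])
E
```

```text
clock: 0.95
position: [533.8, -408.1, 231.0]
ee_rot: [-0.002, 1.0, 0.0, -0.0]
contact_force: [0.6, -0.6, 0.1]
gripper_width: 85.7
grasp_force: 0.0
1.0 [ 539.38864928 -405.1201574   230.0968472 ] [-4.05424539e-01  4.69940707e-01  1.40831332e-01 -9.25294866e-04
 -1.23991991e+00 -1.15673344e+00] [[-9.99963295e-01 -8.33851220e-03  1.96906894e-03]
 [-8.33831729e-03  9.99965230e-01  1.07174634e-04]
 [-1.96989415e-03  9.07519788e-05 -9.99998056e-01]]
[323.69860103 180.01172865   1.        ]
```

View pics/w2.png

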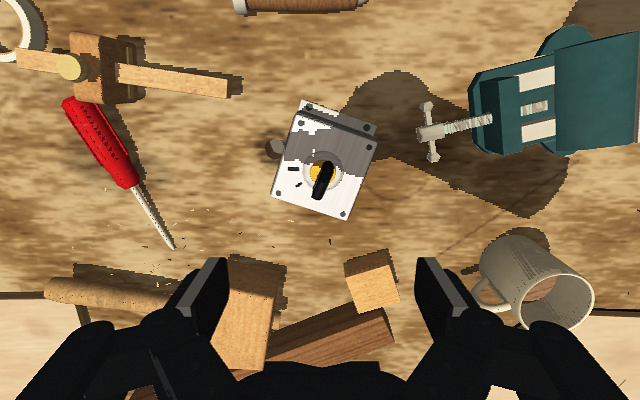

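The wrist picture shows the key box at about (324,160), turned roughly 20°, with the head near (323,180). I'll take a fresh settled picture and enlarge it.

Run:
```python
from h import *
import json
for i in range(2):
    s=arm.read_state();print(s['clock'],s['position'])
    p=arm.camera_params('wrist');im=snap('wrist','w3.png')
s=arm.read_state();print(s['clock'],s['position'])
json.dump({k:np.array(v).tolist() for k,v in p.items()},open('w3.json','w'))
cv2.imwrite('pics/crop3.png',cv2.resize(im[80:240,240:400,::-1],(600,600),interpolation=2))
```

```text
1.0 [ 539.38864928 -405.1201574   230.0968472 ]
1.05 [ 536.59288608 -406.30441767  229.83342509]
1.1 [ 534.49472981 -407.44651966  229.97735913]
```

View pics/crop3.png

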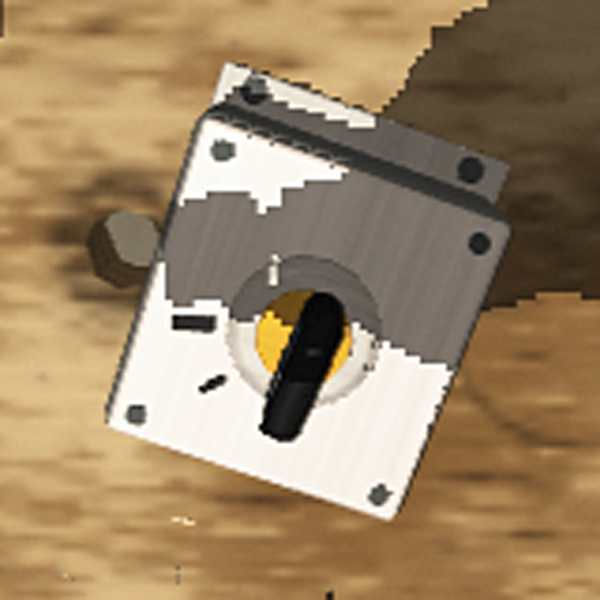

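The crop shows the box-top corners at about (210,110), (510,225), (395,520) and (107,425). The collar centre is at (305,330), and the head runs from (322,295) to (280,438). I'll fit these by reprojection.

```bash
cat > fit.py <<'E'
from h import *
import json
p=json.load(open('w3.json'));K=np.array(p['K']);Rc=R.from_quat(p['orientation'])
f=lambda a:np.array(a)/3.75+[240,80]
P=[ray('wrist',*f(q),50,p) for q in [(210,110),(510,225),(395,520),(107,425)]]
P=np.array(P);print(P.round(1),P.mean(0))
print([np.linalg.norm(P[i]-P[i-1]).round(1) for i in range(4)])
print('collar',ray('wrist',*f((305,330)),56,p),'cam',p['position'])
e=(P[1]-P[0]+P[2]-P[3]);print('edge yaw deg',np.degrees(np.arctan2(e[1],e[0])),)
e=(P[3]-P[0]+P[2]-P[1]);yaw=np.arctan2(e[1],e[0]);print(np.degrees(yaw))
print('thick,thin',[ray('wrist',*f(q),50,p)-P.mean(0) for q in[(193,322),(213,383)]])
def proj(X): c=Rc.inv().apply(np.array(X)-p['position']);q=(K@c.T).T;return q[:,:2]/q[:,2:]
im=cv2.imread('pics/w3.png')[80:240,240:400];big=cv2.resize(im,(600,600),interpolation=2)
outs=[]
import sys
c=np.array([float(sys.argv[1]),float(sys.argv[2]),0])
for d in map(float,sys.argv[3:]):
    b=big.copy();a=yaw-d if False else np.radians(d);M=np.array([[np.cos(a),-np.sin(a)],[np.sin(a),np.cos(a)]])
    for z,col in((100,(0,0,255)),(72,(0,255,0))):
        X=[[*(M@[sx*17,sy*5]+c[:2]),z] for sx,sy in((1,1),(1,-1),(-1,-1),(-1,1))]
        cv2.polylines(b,[((proj(X)-[240,80])*3.75).round().astype(int)],True,col,1)
    outs.append(cv2.resize(b[230:480,180:430],(400,400)))
cv2.imwrite('pics/'+'fit_'+'_'.join(sys.argv[1:])+'.png',np.hstack(outs))
E
python3 fit.py 533 -407 -18 -12; ls pics
```

```text
[[ 475.3 -430.3   50. ]
 [ 503.9 -351.5   50. ]
 [ 588.2 -379.    50. ]
 [ 560.5 -460.2   50. ]] [ 531.95567852 -405.24250298   50.        ]
[np.float64(90.3), np.float64(83.9), np.float64(88.7), np.float64(85.7)]
collar [ 531.40923338 -405.35126078   56.        ] cam [456.0472152721199, -406.4361770048307, 372.5171619982844]
edge yaw deg 70.59409056263365
-18.726787522936657
thick,thin [array([ -1.03625046, -30.44385112,   0.        ]), array([ 16.0757928 , -25.25933357,   0.        ])]
crop1.png
crop3.png
fit_533_-407_-18_-12.png
scene1.png
side1.png
w1.png
w2.png
w3.png
```

```bash
python3 fit.py 532 -405.3 -21 -16 >/dev/null
```

```text
(no output)
```

View pics/fit_532_-405.3_-21_-16.png

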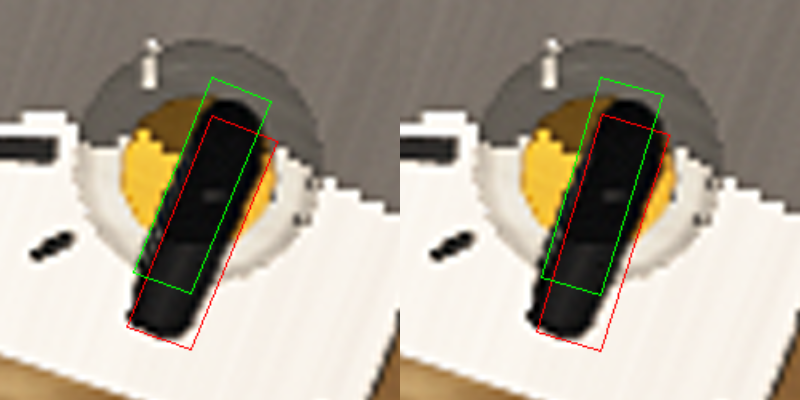

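The overlay fits best with yaw about -18.5° and centre about (532,-406). The drawn model sits about 1 mm too far right. I'm turning and descending part way.

```bash
python3 -m handwheel '[{"x":0,"y":0.002,"z":-0.075,"ax":0,"ay":0,"az":-0.026},{"x":0,"y":0.002,"z":-0.075,"ax":0,"ay":0,"az":-0.026},{"x":0,"y":0.002,"z":-0.075,"ax":0,"ay":0,"az":-0.026},{"x":0,"y":0.002,"z":-0.075,"ax":0,"ay":0,"az":-0.026},{"x":0,"y":0.002,"z":-0.075,"ax":0,"ay":0,"az":-0.026},{"x":0,"y":0.002,"z":-0.075,"ax":0,"ay":0,"az":-0.026},{"x":0,"y":0.002,"z":-0.075,"ax":0,"ay":0,"az":-0.026},{"x":0,"y":0.002,"z":-0.075,"ax":0,"ay":0,"az":-0.026}]' 1
python3 - <<'E'
from h import *
p=arm.camera_params('side');snap('side','s4.png');im=snap('scene','c4.png')
s=arm.read_state();r=R.from_quat(s['ee_rot']).as_matrix();print(s['position'],np.degrees(np.arctan2(r[1,1],r[0,1])),s['joints'])
E
```

```text
clock: 1.9
position: [531.2, -406.9, 110.7]
ee_rot: [0.161, 0.987, 0.0, -0.0]
contact_force: [-0.2, -0.2, -0.3]
gripper_width: 85.7
grasp_force: 0.0
[ 529.93018903 -405.98062271  108.6769614 ] 71.53350454376475 [-4.12336823e-01  5.57270563e-01 -2.95118766e-02 -8.68378746e-04
 -9.89773116e-01 -1.48027841e+00]
```

```bash
python3 -m handwheel '[{"x":0,"y":0,"z":-0.035,"ax":0,"ay":0,"az":0},{"x":0,"y":0,"z":-0.035,"ax":0,"ay":0,"az":0},{"x":0,"y":0,"z":-0.035,"ax":0,"ay":0,"az":0},{"x":0,"y":0,"z":-0.035,"ax":0,"ay":0,"az":0},{"x":0,"y":0,"z":-0.035,"ax":0,"ay":0,"az":0},{"x":0,"y":0,"z":-0.035,"ax":0,"ay":0,"az":0},{"x":0,"y":0,"z":0,"ax":0,"ay":0,"az":0},{"x":0,"y":0,"z":0,"ax":0,"ay":0,"az":0}]' 1
python3 - <<'E'
from h import *
snap('side','s5.png');im=snap('scene','c5.png')
a=cv2.imread('pics/scene1.png')
a=im[90:170,310:410,::-1]; b=cv2.imread('pics/s5.png')[210:310,300:420]
cv2.imwrite('pics/crop5.png',np.hstack([cv2.resize(a,(400,320),interpolation=2),cv2.resize(b,(384,320),interpolation=2)]))
s=arm.read_state();print(s['clock'],s['position'],s['contact_force'])
E
```

```text
clock: 2.8
position: [532.5, -406.2, 69.1]
ee_rot: [0.16, 0.987, -0.0, -0.0]
contact_force: [0.0, -0.4, 0.9]
gripper_width: 85.6
grasp_force: 0.0
2.9 [ 532.8024955  -406.35564102   69.68769798] [-0.07946107 -0.18253721  0.14938221]
```

View pics/crop5.png

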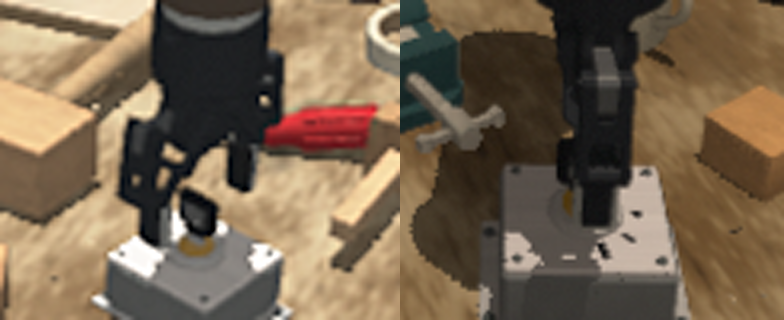

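The left crop shows the head at (200,212) centred between the open fingers, and nothing is touching. I'm closing.

```bash
python3 -m handwheel '[{"x":0,"y":0,"z":0,"ax":0,"ay":0,"az":0},{"x":0,"y":0,"z":0,"ax":0,"ay":0,"az":0},{"x":0,"y":0,"z":0,"ax":0,"ay":0,"az":0},{"x":0,"y":0,"z":0,"ax":0,"ay":0,"az":0},{"x":0,"y":0,"z":0,"ax":0,"ay":0,"az":0},{"x":0,"y":0,"z":0,"ax":0,"ay":0,"az":0},{"x":0,"y":0,"z":0,"ax":0,"ay":0,"az":0},{"x":0,"y":0,"z":0,"ax":0,"ay":0,"az":0}]' -1
python3 - <<'E'
from h import *
s=arm.read_state();r=R.from_quat(s['ee_rot']).as_matrix();print(s['position'],np.degrees(np.arctan2(r[1,1],r[0,1])),s['contact_force'],s['wrist_torque'])
E
```

```text
clock: 3.7
position: [532.6, -406.7, 69.5]
ee_rot: [0.16, 0.987, -0.0, 0.0]
contact_force: [0.1, -2.5, -0.9]
gripper_width: 9.1
grasp_force: 60.0
[ 532.57408649 -406.73136168   69.54542964] 71.60483055721244 [ 0.07075541 -2.45758384 -0.93716128] [-0.88246165  0.10607295 -0.11315187]
```

```bash
python3 -m handwheel '[{"x":0,"y":0,"z":0,"ax":0,"ay":0,"az":-0.055},{"x":0,"y":0,"z":0,"ax":0,"ay":0,"az":-0.055},{"x":0,"y":0,"z":0,"ax":0,"ay":0,"az":-0.055},{"x":0,"y":0,"z":0,"ax":0,"ay":0,"az":-0.055},{"x":0,"y":0,"z":0,"ax":0,"ay":0,"az":-0.055},{"x":0,"y":0,"z":0,"ax":0,"ay":0,"az":-0.055},{"x":0,"y":0,"z":0,"ax":0,"ay":0,"az":-0.055},{"x":0,"y":0,"z":0,"ax":0,"ay":0,"az":-0.055}]'
cat > st.py <<'E'
from h import *
s=arm.read_state();r=R.from_quat(s['ee_rot']).as_matrix();print(s['clock'],s['position'],np.degrees(np.arctan2(r[1,1],r[0,1])),s['contact_force'],s['wrist_torque'],s['joints'][5])
E
python3 st.py
```

```text
clock: 4.5
position: [532.8, -406.6, 69.6]
ee_rot: [0.486, 0.874, -0.0, 0.001]
contact_force: [0.4, -2.3, 0.7]
gripper_width: 9.3
grasp_force: 59.9
4.5 [ 532.79978677 -406.58506452   69.55825385] 31.851567605181476 [ 0.41891676 -2.29894408  0.69739309] [-0.67968876 -0.06004989  0.04571597] -2.1751041678167127
```

```bash
python3 -m handwheel '[{"x":0,"y":0,"z":0,"ax":0,"ay":0,"az":-0.05},{"x":0,"y":0,"z":0,"ax":0,"ay":0,"az":-0.05},{"x":0,"y":0,"z":0,"ax":0,"ay":0,"az":-0.05},{"x":0,"y":0,"z":0,"ax":0,"ay":0,"az":-0.05},{"x":0,"y":0,"z":0,"ax":0,"ay":0,"az":-0.05},{"x":0,"y":0,"z":0,"ax":0,"ay":0,"az":-0.05},{"x":0,"y":0,"z":0,"ax":0,"ay":0,"az":-0.04},{"x":0,"y":0,"z":0,"ax":0,"ay":0,"az":-0.03}]'
python3 st.py
```

```text
clock: 5.3
position: [533.0, -406.6, 69.6]
ee_rot: [0.715, 0.699, 0.0, 0.001]
contact_force: [0.2, -2.4, -0.6]
gripper_width: 9.0
grasp_force: 59.9
5.3 [ 533.03155358 -406.55387793   69.55891596] -1.345145820475458 [ 0.16465603 -2.4413509  -0.56327991] [-0.70492378 -0.1355118   0.17708653] -2.754674153098403
```

```bash
python3 -m handwheel '[{"x":0,"y":0,"z":0,"ax":0,"ay":0,"az":-0.01},{"x":0,"y":0,"z":0,"ax":0,"ay":0,"az":-0.01},{"x":0,"y":0,"z":0,"ax":0,"ay":0,"az":-0.01},{"x":0,"y":0,"z":0,"ax":0,"ay":0,"az":-0.01},{"x":0,"y":0,"z":0,"ax":0,"ay":0,"az":0},{"x":0,"y":0,"z":0,"ax":0,"ay":0,"az":0},{"x":0,"y":0,"z":0,"ax":0,"ay":0,"az":0},{"x":0,"y":0,"z":0,"ax":0,"ay":0,"az":0}]'
python3 st.py
```

```text
clock: 6.1
position: [532.9, -406.5, 69.5]
ee_rot: [0.736, 0.677, 0.0, 0.001]
contact_force: [2.2, -4.3, -0.3]
gripper_width: 9.0
grasp_force: 60.5
6.1 [ 532.94349157 -406.4500873    69.53529347] -4.836303267359661 [ 2.18794286 -4.28359625 -0.25165995] [-1.20550412 -0.61553827  0.80700412] -2.815564928317096
```

The torque rose to 0.8 N m, so the key is at the start stop. I'm holding it there.

```bash
Z='x'; python3 -m handwheel '[{"x":0,"y":0,"z":0,"ax":0,"ay":0,"az":0},{"x":0,"y":0,"z":0,"ax":0,"ay":0,"az":0},{"x":0,"y":0,"z":0,"ax":0,"ay":0,"az":0},{"x":0,"y":0,"z":0,"ax":0,"ay":0,"az":0},{"x":0,"y":0,"z":0,"ax":0,"ay":0,"az":0},{"x":0,"y":0,"z":0,"ax":0,"ay":0,"az":0},{"x":0,"y":0,"z":0,"ax":0,"ay":0,"az":0},{"x":0,"y":0,"z":0,"ax":0,"ay":0,"az":0}]'
python3 -m handwheel '[{"x":0,"y":0,"z":0,"ax":0,"ay":0,"az":0},{"x":0,"y":0,"z":0,"ax":0,"ay":0,"az":0},{"x":0,"y":0,"z":0,"ax":0,"ay":0,"az":0},{"x":0,"y":0,"z":0,"ax":0,"ay":0,"az":0},{"x":0,"y":0,"z":0,"ax":0,"ay":0,"az":0},{"x":0,"y":0,"z":0,"ax":0,"ay":0,"az":0},{"x":0,"y":0,"z":0,"ax":0,"ay":0,"az":0},{"x":0,"y":0,"z":0,"ax":0,"ay":0,"az":0}]'
python3 st.py
```

```text
clock: 6.9
position: [532.9, -406.5, 69.5]
ee_rot: [0.736, 0.676, 0.0, 0.001]
contact_force: [2.8, -4.6, 0.6]
gripper_width: 9.3
grasp_force: 60.5
clock: 7.7
position: [532.9, -406.4, 69.5]
ee_rot: [0.736, 0.676, 0.0, 0.001]
contact_force: [2.5, -4.2, -0.6]
gripper_width: 9.1
grasp_force: 60.5
7.7 [ 532.91972316 -406.44315751   69.52884734] -4.8625880195604205 [ 2.46475091 -4.21836314 -0.64025328] [-1.37599818 -0.80125774  0.80906251] -2.8158865504003043
```

```bash
python3 -m handwheel '[{"x":0,"y":0,"z":0,"ax":0,"ay":0,"az":0.04},{"x":0,"y":0,"z":0,"ax":0,"ay":0,"az":0.04},{"x":0,"y":0,"z":0,"ax":0,"ay":0,"az":0.04},{"x":0,"y":0,"z":0,"ax":0,"ay":0,"az":0.04},{"x":0,"y":0,"z":0,"ax":0,"ay":0,"az":0.04},{"x":0,"y":0,"z":0,"ax":0,"ay":0,"az":0.04},{"x":0,"y":0,"z":0,"ax":0,"ay":0,"az":0.04},{"x":0,"y":0,"z":0,"ax":0,"ay":0,"az":0.03}]'
python3 st.py
python3 -m handwheel '[{"x":0,"y":0,"z":0,"ax":0,"ay":0,"az":0},{"x":0,"y":0,"z":0,"ax":0,"ay":0,"az":0},{"x":0,"y":0,"z":0,"ax":0,"ay":0,"az":0},{"x":0,"y":0,"z":0,"ax":0,"ay":0,"az":0},{"x":0,"y":0,"z":0,"ax":0,"ay":0,"az":0},{"x":0,"y":0,"z":0,"ax":0,"ay":0,"az":0},{"x":0,"y":0,"z":0,"ax":0,"ay":0,"az":0},{"x":0,"y":0,"z":0,"ax":0,"ay":0,"az":0}]' 1
python3 st.py
```

```text
clock: 8.5
position: [532.7, -406.4, 69.5]
ee_rot: [0.552, 0.834, 0.0, 0.0]
contact_force: [2.2, -4.4, -0.8]
gripper_width: 9.2
grasp_force: 59.9
8.5 [ 532.72502932 -406.44126471   69.52650473] 22.983398661060292 [ 2.24826991 -4.35797562 -0.75214775] [-1.32456594 -0.6882456   0.12962002] -2.3290535852726952
clock: 9.3
position: [532.5, -406.2, 69.3]
ee_rot: [0.552, 0.834, 0.0, -0.0]
contact_force: [0.3, -0.2, -0.8]
gripper_width: 85.5
grasp_force: 0.0
9.3 [ 532.49868349 -406.17261927   69.31946966] 23.009075537414585 [ 0.26006724 -0.23397957 -0.76786453] [ 0.01907085 -0.01433022 -0.01792691] -2.3292110371081347
```

The key is free and the gripper open, so I'm lifting straight up and checking the key.

```bash
python3 -m handwheel '[{"x":0,"y":0,"z":0.1,"ax":0,"ay":0,"az":0.03},{"x":0,"y":0,"z":0.1,"ax":0,"ay":0,"az":0.03},{"x":0,"y":0,"z":0.1,"ax":0,"ay":0,"az":0.07},{"x":0,"y":0,"z":0.1,"ax":0,"ay":0,"az":0.09},{"x":0,"y":0,"z":0.1,"ax":0,"ay":0,"az":0.09},{"x":0,"y":0,"z":0.1,"ax":0,"ay":0,"az":0.09},{"x":0,"y":0,"z":0.1,"ax":0,"ay":0,"az":0.09},{"x":0,"y":0,"z":0.1,"ax":0,"ay":0,"az":0.09}]'
python3 - <<'E'
from h import *
import json
for i in range(4):
    p=arm.camera_params('wrist');im=snap('wrist','w6.png')
a=-19-np.degrees(.7);a=np.radians(a);M=np.array([[np.cos(a),-np.sin(a)],[np.sin(a),np.cos(a)]])
K=p['K'];Rc=R.from_quat(p['orientation'])
def proj(X): c=Rc.inv().apply(np.array(X)-p['position']);q=(K@c.T).T;return q[:,:2]/q[:,2:]
c0=proj([[532,-406,80.]])[0].astype(int)-60;print(c0)
b=cv2.resize(im[max(c0[1],0):c0[1]+120,c0[0]:c0[0]+120,::-1],None,fx=4,fy=4,interpolation=2);o=b.copy()
for z,col in((100,(0,0,255)),(72,(0,255,0))):
    X=[[*(M@[sx*17,sy*5]+[532,-406]),z] for sx,sy in((1,1),(1,-1),(-1,-1),(-1,1))]
    cv2.polylines(o,[((proj(X)-np.maximum(c0,0))*4).round().astype(int)],True,col,1)
cv2.imwrite('pics/crop6.png',cv2.resize(np.hstack([b,o]),(800,400)))
E
python3 st.py
```

```text
clock: 10.1
position: [532.3, -406.1, 230.1]
ee_rot: [0.126, 0.992, 0.0, -0.0]
contact_force: [-0.3, 0.2, -0.5]
gripper_width: 85.6
grasp_force: 0.0
[260 117]
10.3 [ 532.38669205 -405.97129749  229.18298139] 75.07718051918428 [-0.574702   -0.27632944 -0.37640686] [-0.00758817  0.01899717  0.02783041] -1.4202916159363825
```

View pics/crop6.png

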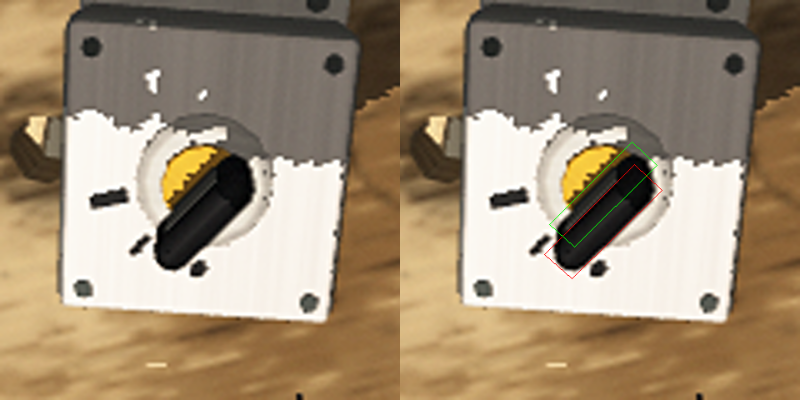

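The picture shows the head from (240,175) to (170,262). It lies along the 0.70 rad model line, so the key stands at run, and nothing is touching it.

```bash
python3 -c "
from bench import arm
print(arm.job_done())"
```

```text
the job is handed in; nothing more can be done
None
```

I turned the key to start, held it there for about 1.6 s, then eased it most of the way back and let go so it sprang to run; the last picture shows it at run with the gripper clear, I never went near the knob, and I handed the job in at about 10 s.

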